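# Hang the ear defenders on the lamp's cross-bar

### The arm

A 6-joint arm with a two-finger parallel gripper is mounted at the origin on the work surface. World frame = base frame: x ahead of the robot, y to its left, z up, the work surface at z = 0. Lengths are in m, angles in rad, forces in N, time in s.
With the tool pointing down it reaches from about 0.4 to 0.825 m from the base axis. Payload 7 kg.
Tool frame: the origin (TCP) lies at the very end of the fingers, on their centre line; the grasp point (between the pads) lies 19 mm behind it; y points along the fingers, z is the direction in which the jaws open and shut, and the axes are right-handed (so a half turn about y gives the same grasp; the last joint's range is limited). The gripper opens to 88 mm and grips with 3 to 60 N. Pads are 19 mm wide; open, the fingers measure 130 mm over their backs; the gripper's body (78 mm by 193 mm) begins 47 mm behind the grasp point.
Start: joints at [-0.96, 0.359, 0.012, 0, -1.224, -0.288], TCP at [0.214, -0.64, 0.227] pointing down, gripper open.
Joint ranges: [-3.07, 3.07], [-1.43, 2.12], [-1.02, 1.25], [-3.03, 1.67], [-3.05, -0], [-3.03, 3.03]. Speed limits (rad/s): [2.39, 2.39, 3.01, 3.14, 3.14, 3.14].

### API

Orientations are given as [roll, pitch, yaw] about the fixed x, y, z axes, in that order (R = Rz(yaw) Ry(pitch) Rx(roll)).
In Python, from station import get_state, grab_frame, job_done, regions_of gives the robot as it stands.
- The arm moves only by the tool drive_tool, never from a script. Its argument "rows" is a list of rows, each a list of 3 entries, a list of its own where there are three numbers: the shift along the world's x, y, z as a fraction of full scale, then the turn about the world's z as a fraction of full scale, then the opening, from 0 (shut) to 1 (fully open). A call has 1 to 12 rows; each row is the pose to reach, as a shift and turn from the pose commanded when the call began; what a row does not reach only later rows make up. Full scale, the value 1, is 30 cm for a shift and 90 degrees for a turn. A row lasts 1/10 s, in which the tool goes at most 50 mm and 8.59 degrees, less where a joint would pass 70% of its speed; a pose out of reach is approached as far as the arm can. A call with a number of a shift or a turn outside -1 to 1 is refused whole. A call with a gripper value outside its range is refused whole. The fingers move at their own pace and stop on an object; "newtons" is the grip in N (left out, the last holds). Time passes only in rows, so rows that repeat a pose let the fingers close. It gives the time, the measured TCP pose, the force and the opening at its end, in the units of the state.
- get_state(): the state, without advancing time (a new reading comes with each control period).
- grab_frame(name): name is "scene" or "side" or "wrist"; returns a dict with "img" (400x640x3 uint8, blue, green, red), "fx", "fy", "cx", "cy" (pixels), "k1" (the pictures are not rectified: a ray, as slopes to the right and down, at radius r is drawn at 1 + k1 r^2 times it, then the intrinsics apply), "T" (4x4, takes a point from camera to world coordinates); the wrist camera has in their place "hand_eye" (4x4, takes a point from camera to tool coordinates, whose origin is the TCP and whose axes are the tool frame's). Camera axes: x right, y down, z forward; pixel columns grow to the right and rows downward; lengths in m; the calibration is good to about 2 mm. A picture is of the moment at which its call begins: read the wrist's pose just before it. There is no depth.
- job_done(): hands the job in, once; it reports no verdict.
Trained networks look in a picture, given as the dict that the camera call returned (one of the last four; its "shot" number tells which), for a name from the list of things; names that differ only in an ending like _2 or _b are one class to them, and where a whole thing is asked for, a point or a joint stands for the part that bears it (a point fixed in the world has none). Each returns a list of dicts, best first, with "confidence" (0 to 1); they miss things now and then, are a little off and sometimes report something else, mostly with a low value. They report only what shows in the picture. A call takes as long as a camera call. They do not tell look-alikes from the thing itself.
- regions_of(picture, thing): "pixels" (400x640 bool, what is visible of it) and "box" ([left, top, right, bottom] in pixels, round what is visible of it).
The state is a dict: "t": time; "q": joint angles; "qd": joint speeds; "joint_efforts": joint torques, N m; "eef_pos": TCP position; "ee_rot": TCP orientation; "force": force on the tool from outside, world axes, zero at the start; "moment": the same for the moment, N m; "width": finger opening in m.
Only numpy, scipy, OpenCV 4.12 (cv2) and the standard library are available. Lean on these libraries where they do the work, as an engineer would, in place of code of your own. Each camera call takes 0.05 s, during which the arm holds its last target. There are 200 camera calls.

### The job

Put the ear defenders away: pick them up off the bench and hang them by their headband over the horizontal cross-bar of the bench lamp, on either side of the post, one cup in front of the bar and one behind. Do not push hard against the lamp with the robot, leave the tub, tape measure, glue bottle and board where they are, and let go so that the ear defenders hang still.

Things in the scene. Friction and masses are not known exactly. Their poses are not given: they have to be found in the camera images.
- muffs: Ear defenders standing on two grey cups, black headband arching up; 163 (x) x 80 (y) x 176 mm, symmetrical. Origin: underside centre; x from cup to cup. Headband: half circle in the x-z plane, centre 110 mm above the origin, inner radius 58, outer 66, 30 mm wide along y, ends straight down into the cups. Cups: 95 mm tall, 80 wide, from 43 to 83 mm either side of centre. About 260 g.
- crown (a point): Middle of the inner (lower) face of the headband at the top of the arch, 168 mm above the origin of the ear defenders: this face comes to rest on the bar. Same axes as the ear defenders.
- lamp: Fixed bench lamp: round base (radius 90, 18 mm high), post (radius 12), T cross-bar, and right above the bar a flat head, x -60 to +30, y -120 to +120 mm, 328 to 354 mm above the bench. It leaves no room over the bar for an upright gripper: reach in tilted, from the robot's side. Origin: underside centre of the base; x away from the robot, y along the bar.
- bar (a point): Centre of the cross-bar, on the post axis, 200 mm above the bench. Round bar of radius 10 mm, level along y from -150 to +150 mm, both ends free; the last 12 mm are rubber caps of radius 12.5; a clamp of radius 19 and height 30 mm sits round the post at the middle. Axes as the lamp.
- tub: Bystander: white tub with a red lid, radius 45 mm, 85 mm tall; origin at the centre of the underside.
- tape: Bystander: yellow tape measure lying flat, 75 x 70 x 38 mm; origin at the centre of the underside.
- glue: Bystander: white glue bottle, radius 32 mm, 120 mm tall; origin at the centre of the underside.
- board: Bystander: bare wooden board lying flat, 200 x 110 x 20 mm, long along its x; origin at the centre of the underside.
Mind the look-alikes: they are no part of the job. What is meant by the muffs is not purple or red, and is the smaller of those in its own colour.

How it is judged:
At the end, for the whole second after the job is handed in: At rest and released, the ear defenders hang with the inside of the headband's top on the bar (within 25 mm sideways, 4 to 18 mm above its axis), 25 to 145 mm from the post on either side, within 20 degrees of upright, cup-to-cup line within 45 degrees of square to the bar (x of crown in the frame of bar between -0.025 and 0.025 m and z of crown in the frame of bar between 0.004 and 0.018 m and (y of crown in the frame of bar between 0.025 and 0.145 m or y of crown in the frame of bar between -0.145 and -0.025 m) and angle between muffs's own z axis and vertical below 0.35 rad and angle between the x axis of muffs and the x axis of lamp, either way round below 0.8 rad and contact force between muffs and lamp above 0.8 N and linear speed of muffs below 0.03 m/s and angular speed of muffs below 0.3 rad/s); the robot touches nothing.
It fails at once if the tub is pushed more than 30 mm or tipped (distance of tub from where it was at the start of the episode above 0.03 m or angle between tub's own z axis and vertical above 0.5 rad).
It fails at once if the tape measure is pushed more than 30 mm or tipped (distance of tape from where it was at the start of the episode above 0.03 m or angle between tape's own z axis and vertical above 0.5 rad).
It fails at once if the glue bottle is pushed more than 30 mm or tipped (distance of glue from where it was at the start of the episode above 0.03 m or angle between glue's own z axis and vertical above 0.5 rad).
It fails at once if the board is pushed more than 30 mm or tipped (distance of board from where it was at the start of the episode above 0.03 m or angle between board's own z axis and vertical above 0.5 rad).
It fails at once if the robot pushes on the lamp with more than 20 N (contact force between any of the arm, the fingers and lamp above 20 N).
It also fails if it takes over 45 s, if anything falls off the work surface, if the arm or the gripper's body presses on something with over 40 N, if the wrist force passes 120 N, or if a joint passes its speed limit or range.

## Working session

There is one attempt and no reset: what is moved stays moved. The work goes in short steps, Python scripts to look and compute and a tool call to move; the robot and the scene stay as the last step left them, time stands still between calls to the robot, and variables do not carry over. Pictures are saved under pics/ and viewed, about 8 in all and at most 12, crops included, and the job is handed in when it is done.

Besides the shell and the picture viewer there is one more tool, called after "Request:" as a command line: name --argument value ..., lists and objects as JSON in quotes. drive_tool: Moves the arm, as the interface text tells. Its arguments: {"type":"object","properties":{"rows":{"type":"array"},"newtons":{"type":"number"}},"required":["rows"]}

```bash
mkdir -p pics
python3 - <<'E'
from station import *
import cv2,numpy as np
s=get_state();print(s)
for n in("scene","side"):
    f=grab_frame(n);print(n,{k:(v.tolist() if hasattr(v,'tolist') else v) for k,v in f.items() if k!='img'})
    cv2.imwrite(f"pics/{n}0.png",f["img"])
    for th in("muffs","lamp"):
        for r in regions_of(f,th): print(th,r["box"],round(r["confidence"],2))
E
```

```text
{'t': 0.0, 'q': array([-9.59937000e-01,  3.59391903e-01,  1.10384767e-02, -3.57789621e-04,
       -1.22412810e+00, -2.88097953e-01]), 'qd': array([-9.57400864e-05,  2.16080859e-03,  7.14294085e-05, -1.31653954e-03,
        1.57985489e-04, -5.47789221e-04]), 'joint_efforts': array([-9.45727516e-04, -5.82717741e+01,  2.93057048e+01,  6.99700758e+00,
        6.83663209e-03, -1.48757731e-04]), 'eef_pos': array([ 0.21390726, -0.63966918,  0.22560922]), 'ee_rot': array([-1.56908501e+00,  1.56381408e-04,  3.22639660e-01]), 'force': array([ 0.59782897,  0.16044913, -0.70056016]), 'moment': array([0.00049116, 0.02694075, 0.01510224]), 'width': 0.08731964519001496}
scene {'fx': 496.37183808522343, 'fy': 496.37183808522343, 'cx': 328.61227998627055, 'cy': 204.2089062551475, 'k1': 0.05417395828661168, 'T': [[-0.6382690089028531, 0.43900155087003806, -0.6323688090093241, 1.5788874177774175], [0.7696422228959019, 0.34658241995211475, -0.5362196144454163, 0.9195549680647227], [-0.016233330219783442, -0.8289500977223162, -0.5590869471523532, 1.0634879296632938], [0.0, 0.0, 0.0, 1.0]], 'shot': 1}
muf
[... 161 characters left out ...]
[219.9, 117.9, 286.7, 232.7] 0.77
lamp [327.9, 218.9, 379.8, 282.6] 0.53
side {'fx': 434.8729609232689, 'fy': 434.8729609232689, 'cx': 322.1266372646626, 'cy': 206.5275212961211, 'k1': -0.04694907827810745, 'T': [[0.8485151618862924, 0.28127907233315314, -0.4482232741798219, 1.1422440381262111], [0.5291206625639203, -0.46267324609094085, 0.7113120214080386, -0.9669340602334924], [-0.007303731717214859, -0.8407232308073049, -0.5414158334255939, 0.8795146373068284], [0.0, 0.0, 0.0, 1.0]], 'shot': 2}
muffs [287.6, 139.0, 325.0, 219.6] 0.92
muffs [333.9, 135.1, 358.8, 182.0] 0.64
muffs [176.7, 194.6, 249.3, 275.4] 0.63
muffs [348.3, 176.2, 396.6, 233.5] 0.6
lamp [238.7, 161.7, 329.3, 324.3] 0.63
```

```bash
python3 -c "
import cv2
a=cv2.imread('pics/scene0.png')[90:330,190:530];b=cv2.imread('pics/side0.png')[110:350,130:470]
import numpy as np
cv2.imwrite('pics/ab.png',cv2.resize(np.hstack([a,b]),None,fx=1.17,fy=1.17))
cv2.imwrite('pics/a.png',cv2.resize(a,None,fx=2.3,fy=2.3,interpolation=2));cv2.imwrite('pics/b.png',cv2.resize(b,None,fx=2.3,fy=2.3,interpolation=2))"
```

```text
(no output)
```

View pics/a.png

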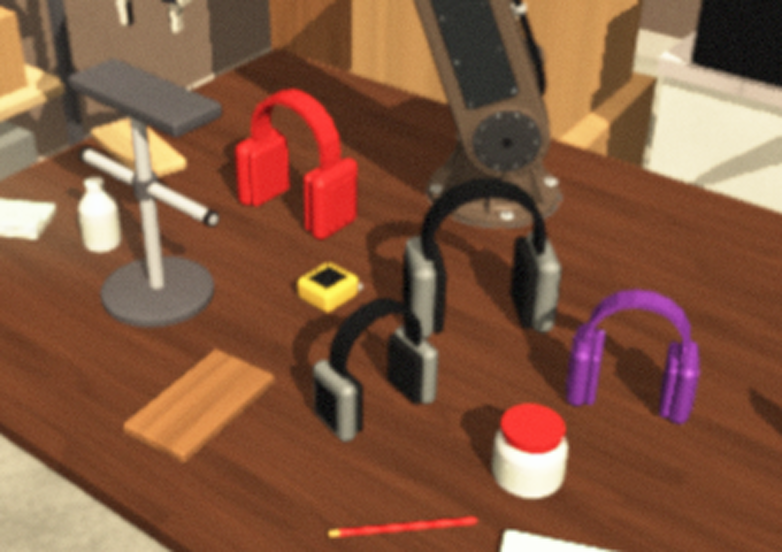

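View pics/b.png

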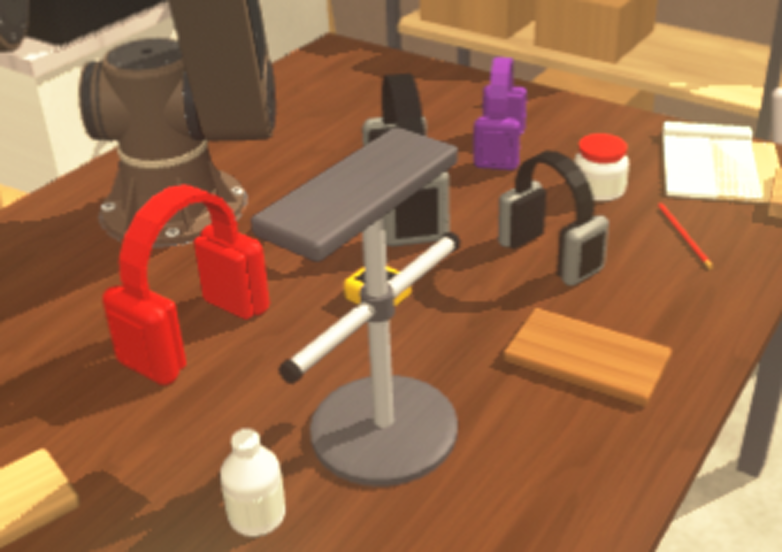

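Candidates (scene pixel): red (318,160), purple (463,248), large black (398,200), small black/grey (352,250). The red and purple ones are ruled out by colour. The small black one is nearer the camera yet drawn smaller, so it is the target. In the side view it's at (371,203).

```bash
cat > h.py <<'E'
import numpy as np,cv2
from scipy.optimize import minimize
from station import *
def proj(f,P,T=None):
    T=f["T"] if T is None else T
    p=(np.asarray(P)-T[:3,3])@T[:3,:3]
    s=p[:,:2]/p[:,2:]; s=s*(1+f["k1"]*(s**2).sum(1,keepdims=True))
    return s*[f["fx"],f["fy"]]+[f["cx"],f["cy"]]
def box(x0,x1,y0,y1,z0,z1): return np.array([[x,y,z] for x in(x0,x1) for y in(y0,y1) for z in(z0,z1)])/1000.
def cyl(r,z0,z1):
    a=np.linspace(0,2*np.pi,25);return np.vstack([np.c_[r*np.cos(a),r*np.sin(a),0*a+z] for z in(z0,z1)])/1000.
def cup(s):
    c=[box(s*43,s*83,-40+e,40-e,e2,95-e2) for e,e2 in((0,8),(8,0))];return np.vstack(c)
MUFFS=[cup(1),cup(-1)]+[box(s*58,s*66,-15,15,90,110) for s in(1,-1)]
for a in np.linspace(0,np.pi,19)[:-1]:
    b=a+np.pi/18
    MUFFS.append(np.array([[r*np.cos(t),y,110+r*np.sin(t)] for r in(58,66) for t in(a,b) for y in(-15,15)])/1000)
LAMP=[cyl(90,0,18),cyl(12,0,330),box(-60,30,-120,120,328,354),cyl(10,-150,150)[:,[0,2,1]]+[0,0,.2]]
def pose(parts,p):
    z=p[3] if len(p)>3 else 0
    c,s=np.cos(p[2]),np.sin(p[2]);R=np.array([[c,-s,0],[s,c,0],[0,0,1]])
    return [q@R.T+[p[0],p[1],z] for q in parts]
def render(f,parts,T=None):
    m=np.zeros((400,640),np.uint8)
    for q in parts: cv2.fillConvexPoly(m,cv2.convexHull((proj(f,q,T)*16).round().astype(np.int32)),1,shift=4)
    return m>0
def iou(a,b): return (a&b).sum()/max((a|b).sum(),1)
def ground(f,u,v,z):
    s=np.array([(u-f["cx"])/f["fx"],(v-f["cy"])/f["fy"]]);t=s.copy()
    for _ in range(5): t=s/(1+f["k1"]*(t**2).sum())
    d=f["T"][:3,:3]@np.r_[t,1];o=f["T"][:3,3];return o+d*(z-o[2])/d[2]
def fit(views,parts,p0,yaws):
    best=None
    for y in yaws:
        x0=np.r_[p0[:2],y]
        r=minimize(lambda p:sum(1-iou(render(f,pose(parts,p)),m) for f,m in views),x0,method="Nelder-Mead",
            options=dict(initial_simplex=[x0]+[x0+d for d in np.diag([.02,.02,.2])],xatol=2e-4,fatol=1e-4))
        if best is None or r.fun<best.fun: best=r
    return best
def pick(f,name,u,v):
    return min(regions_of(f,name),key=lambda r:np.hypot((r["box"][0]+r["box"][2])/2-u,(r["box"][1]+r["box"][3])/2-v))
E
python3 - <<'E'
from h import *
F={n:grab_frame(n) for n in("scene","side")}
vm=[];vl=[]
for n,a,b in(("scene",(352,250),(253,175)),("side",(371,203),(284,243))):
    f=F[n];r=pick(f,"muffs",*a);vm.append((f,r["pixels"]));r2=pick(f,"lamp",*b);vl.append((f,r2["pixels"]));print(r["box"],r2["box"])
g=ground(F["scene"],352,262,.05);print(g)
r=fit(vm,MUFFS,g,np.arange(0,3.1,.5));print("muffs",r.x.round(4),r.fun)
l=fit(vl,LAMP,ground(F["scene"],258,217,0),[-.6,-.3,0,.3,.6]);print("lamp",l.x.round(4),l.fun)
for n in F:
    im=F[n]["img"].copy()
    for P,c,x in((MUFFS,(0,255,0),r.x),(LAMP,(255,255,0),l.x)):
        cs,_=cv2.findContours(render(F[n],pose(P,x)).astype(np.uint8),0,1);cv2.drawContours(im,cs,-1,c,1)
    cv2.imwrite(f"pics/fit_{n}.png",im)
for n in("tub","tape","glue","board"):
    q=regions_of(F["scene"],n);b=q[0]["box"] if q else None
    if b is not None: print(n,ground(F["scene"],(b[0]+b[2])/2,(b[1]+b[3])/2,.03).round(3))
a=cv2.imread("pics/fit_scene.png")[90:330,190:450];b=cv2.imread("pics/fit_side.png")[110:350,210:450]
cv2.imwrite("pics/fit.png",cv2.resize(np.hstack([a,b]),(800,384)))
E
```

```text
Traceback (most recent call last):
  File "h.py", line 41, in pick
    return min(regions_of(f,name),key=lambda r:np.hypot((r["box"][0]+r["box"][2])/2-u,(r["box"][1]+r["box"][3])/2-v))
ValueError: min() iterable argument is empty
```

```bash
cat >> h.py <<'E'
def view(cam,name,u,v,tol=20):
    for _ in range(6):
        f=grab_frame(cam)
        for r in regions_of(f,name):
            b=r["box"]
            if np.hypot((b[0]+b[2])/2-u,(b[1]+b[3])/2-v)<tol: return f,r["pixels"]
    raise SystemExit("missed "+cam+name)
E
python3 - <<'E'
from h import *
vm=[view("scene","muffs",352,250),view("side","muffs",371,203)]
vl=[view("scene","lamp",253,175),view("side","lamp",284,243)]
F=dict(scene=vm[0][0],side=vm[1][0])
g=ground(F["scene"],352,262,.05);print(g)
r=fit(vm,MUFFS,g,np.arange(0,3.1,.5));print("muffs",r.x.round(4),r.fun)
l=fit(vl,LAMP,ground(F["scene"],258,217,0),[-.6,-.3,0,.3,.6]);print("lamp",l.x.round(4),l.fun)
for n in F:
    im=F[n]["img"].copy()
    for P,c,x in((MUFFS,(0,255,0),r.x),(LAMP,(255,255,0),l.x)):
        cs,_=cv2.findContours(render(F[n],pose(P,x)).astype(np.uint8),0,1);cv2.drawContours(im,cs,-1,c,1)
    cv2.imwrite(f"pics/fit_{n}.png",im)
f=grab_frame("scene")
for n in("tub","tape","glue","board","muffs"):
    for q in regions_of(f,n):
        b=q["box"];print(n,q["confidence"].__round__(2),ground(f,(b[0]+b[2])/2,(b[1]+b[3])/2,.03).round(3))
a=cv2.imread("pics/fit_scene.png")[90:330,190:450];b=cv2.imread("pics/fit_side.png")[110:350,210:450]
cv2.imwrite("pics/fit.png",cv2.resize(np.hstack([a,b]),(800,384)))
E
```

```text
[0.63478819 0.20969165 0.05      ]
muffs [ 0.6078  0.1915 -0.2668] 0.4090413440294125
lamp [ 0.6033 -0.249  -0.0545] 0.2223634475237335
tub 0.78 [0.571 0.417 0.03 ]
tape 0.62 [ 0.46  -0.009  0.03 ]
glue 0.84 [ 0.544 -0.448  0.03 ]
board 0.86 [0.792 0.036 0.03 ]
muffs 0.96 [0.232 0.121 0.03 ]
muffs 0.85 [0.561 0.159 0.03 ]
muffs 0.77 [ 0.189 -0.31   0.03 ]
muffs 0.74 [0.326 0.44  0.03 ]
```

View pics/fit.png

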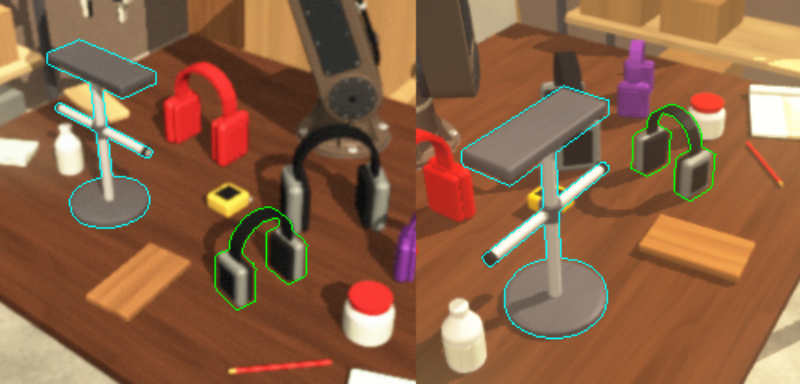

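Request:
drive_tool --rows '[[[0, 0, 0.73], 0, 1], [[0, 0, 0.73], 0, 1], [[0, 0, 0.73], 0, 1], [[0, 0, 0.73], 0, 1], [[0, 0, 0.73], 0, 1], [[0.5, 0.93, 0.73], -0.375, 1], [[0.5, 0.93, 0.73], -0.375, 1], [[0.5, 0.93, 0.73], -0.375, 1], [[0.5, 0.93, 0.73], -0.375, 1], [[0.5, 0.93, 0.73], -0.375, 1], [[0.5, 0.93, 0.73], -0.375, 1], [[0.5, 0.93, 0.73], -0.375, 1]]'

```text
t: 2.5
eef_pos: [0.3649, -0.3584, 0.4462]
ee_rot: [-1.571, -0.002, -0.265]
force: [0.3, -0.6, -0.3]
width: 0.0879
```

Request:
drive_tool --rows '[[[0.5, 0.93, 0], 0, 1], [[0.5, 0.93, 0], 0, 1], [[0.5, 0.93, 0], 0, 1], [[0.5, 0.93, 0], 0, 1], [[0.5, 0.93, 0], 0, 1], [[0.5, 0.93, 0], 0, 1], [[0.5, 0.93, 0], 0, 1], [[0.5, 0.93, 0], 0, 1]]'

```text
t: 3.3
eef_pos: [0.515, -0.08, 0.4449]
ee_rot: [-1.571, 0.001, -0.263]
force: [0.0, -0.7, 0.7]
width: 0.0876
```

Request:
drive_tool --rows '[[[0.493, 0.855, -0.4], 0, 1], [[0.493, 0.855, -0.4], 0, 1], [[0.493, 0.855, -0.4], 0, 1], [[0.493, 0.855, -0.4], 0, 1], [[0.493, 0.855, -0.4], 0, 1], [[0.493, 0.855, -0.4], 0, 1], [[0.493, 0.855, -0.4], 0, 1], [[0.493, 0.855, -0.4], 0, 1]]'

```text
t: 4.1
eef_pos: [0.6623, 0.1752, 0.3225]
ee_rot: [-1.574, 0.003, -0.265]
force: [-0.2, -0.6, -0.2]
width: 0.0879
```

```bash
cat >> h.py <<'E'
from scipy.spatial.transform import Rotation as Ro
def wrist():
    s=get_state();f=grab_frame("wrist")
    E=np.eye(4);E[:3,:3]=Ro.from_euler("xyz",s["ee_rot"]).as_matrix();E[:3,3]=s["eef_pos"]
    f["T"]=E@f["hand_eye"];return s,f
E
python3 - <<'E'
from h import *
s,f=wrist();print(s["eef_pos"],s["ee_rot"])
v=[]
rs=regions_of(f,"muffs")
for r in rs: print(r["box"],r["confidence"])
p=np.array([.6078,.1915,-.2668])
if rs:
    q=fit([(f,rs[0]["pixels"])],MUFFS,p,[-.27]);print(q.x,q.fun)
im=f["img"].copy()
for x,c in((p,(0,255,0)),(q.x if rs else p,(0,0,255))):
    cs,_=cv2.findContours(render(f,pose(MUFFS,x)).astype(np.uint8),0,1);cv2.drawContours(im,cs,-1,c,1)
cv2.imwrite("pics/w1.png",im)
E
```

```text
[0.66229186 0.17524901 0.32245534] [-1.57374219  0.00335629 -0.26522278]
[288.5, 42.1, 362.2, 187.5] 0.63
[244.4, 0.0, 260.5, 5.0] 0.54
[ 0.60764203  0.1923545  -0.30026801] 0.13576677508733892
```

View pics/w1.png

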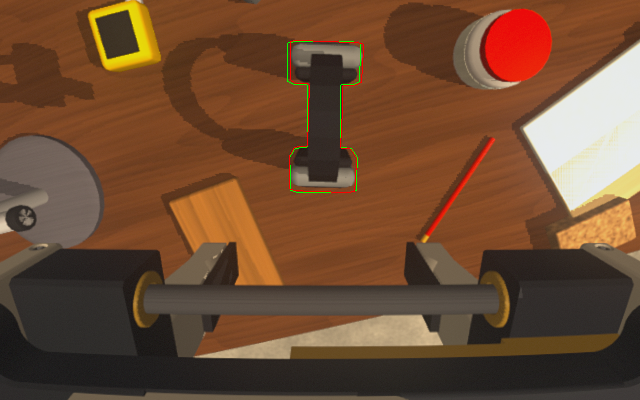

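```bash
python3 -c "
from h import *
f=grab_frame('wrist');print(f['hand_eye'].round(3))"
```

```text
[[ 0.     0.956  0.294 -0.08 ]
 [ 0.    -0.294  0.956 -0.159]
 [ 1.    -0.    -0.    -0.   ]
 [ 0.     0.     0.     1.   ]]
```

Request:
drive_tool --rows '[[[0, 0.003, -0.3], -0.013, 1], [[0, 0.003, -0.5], -0.013, 1], [[0, 0.003, -0.6], -0.013, 1], [[0, 0.003, -0.65], -0.013, 1], [[0, 0.003, -0.685], -0.013, 1], [[0, 0.003, -0.685], -0.013, 1]]'

```text
t: 4.85
eef_pos: [0.6618, 0.174, 0.1202]
ee_rot: [-1.572, 0.001, -0.287]
force: [-0.5, -0.0, 1.2]
width: 0.0875
```

The wrist camera would end up beside the lamp head, so I'm flipping the wrist half a turn. It gives the same grasp.

Request:
drive_tool --rows '[[[0, 0, 0.1], 0, 1], [[0, 0, 0.25], 0, 1], [[0, 0, 0.4], 0.09, 1], [[0, 0, 0.4], 1, 1], [[0, 0, 0.4], 1, 1], [[0, 0, 0.4], 1, 1], [[0, 0, 0.4], 1, 1], [[0, 0, 0.4], 1, 1], [[0, 0, 0.4], 1, 1], [[0, 0, 0.4], 1, 1], [[0, 0, 0.4], 1, 1], [[0, 0, 0.4], 1, 1]]'

```text
t: 6.05
eef_pos: [0.6633, 0.1751, 0.2451]
ee_rot: [-1.575, -0.004, 1.211]
force: [-0.6, 0.5, 0.2]
width: 0.088
```

Request:
drive_tool --rows '[[[0, 0, 0], 1, 1], [[0, 0, 0], 1, 1], [[0, 0, 0], 1, 1], [[0, 0, 0], 1, 1], [[0, 0, 0], 1, 1], [[0, 0, 0], 1, 1], [[0, 0, 0], 1, 1], [[0, 0, 0], 1, 1], [[0, 0, 0], 1, 1], [[0, 0, 0], 1, 1], [[0, 0, 0], 1, 1], [[0, 0, 0], 1, 1]]'

```text
t: 7.25
eef_pos: [0.6632, 0.1752, 0.2446]
ee_rot: [-1.575, 0.004, 2.776]
force: [0.5, -0.2, 0.2]
width: 0.0876
```

Request:
drive_tool --rows '[[[0, 0, -0.16], 0.052, 1], [[0, 0.003, -0.3], 0.052, 1], [[0, 0.003, -0.38], 0.052, 1], [[0, 0.003, -0.425], 0.052, 1], [[0, 0.003, -0.425], 0.052, 1], [[0, 0.003, -0.425], 0.052, 0.2], [[0, 0.003, -0.425], 0.052, 0.2], [[0, 0.003, -0.425], 0.052, 0.2], [[0, 0.003, -0.425], 0.052, 0.2], [[0, 0.003, -0.425], 0.052, 0.2], [[0, 0.003, -0.425], 0.052, 0.2], [[0, 0.003, -0.425], 0.052, 0.2]]' --newtons 50

```text
t: 8.45
eef_pos: [0.662, 0.1762, 0.1126]
ee_rot: [-1.571, -0.0, 2.857]
force: [-0.0, -0.1, 0.5]
width: 0.0372
```

Request:
drive_tool --rows '[[[0, 0, 0.007], 0, 0], [[0, 0, 0.007], 0, 0], [[0, 0, 0.007], 0, 0], [[0, 0, 0.007], 0, 0], [[0, 0, 0.007], 0, 0], [[0, 0, 0.007], 0, 0]]' --newtons 50

```text
t: 9.05
eef_pos: [0.6618, 0.1761, 0.1144]
ee_rot: [-1.571, -0.0, 2.857]
force: [0.6, -0.4, -3.2]
width: 0.0297
```

Request:
drive_tool --rows '[[[0, 0, 0.05], 0, 0], [[0, 0, 0.1], 0, 0], [[0, 0, 0.2], 0, 0], [[0, 0, 0.27], 0, 0], [[0, 0, 0.27], 0, 0], [[0, 0, 0.27], 0, 0]]'

```text
t: 9.65
eef_pos: [0.6622, 0.1764, 0.1971]
ee_rot: [-1.573, 0.001, 2.857]
force: [-1.6, -0.9, -4.6]
width: 0.0293
```

Run:
```python
from h import *
s=get_state();print(s["eef_pos"],s["ee_rot"],s["width"],s["force"],s["moment"])
ims=[]
for n in("scene","side"):
    f=grab_frame(n);im=f["img"].copy()
    u,v=proj(f,[s["eef_pos"]])[0].astype(int);print(n,u,v)
    p=np.r_[s["eef_pos"][:2]-.057*np.array([np.cos(-.285),np.sin(-.285)]),-.285,s["eef_pos"][2]-.1147]
    cs,_=cv2.findContours(render(f,pose(MUFFS,p)).astype(np.uint8),0,1);cv2.drawContours(im,cs,-1,(0,255,0),1)
    ims.append(cv2.resize(im[max(v-110,0):v+70][:180,u-100:u+100],(400,360),interpolation=2))
cv2.imwrite("pics/held.png",np.hstack(ims))
```

```text
[0.66221001 0.17642392 0.19705941] [-1.57269227e+00  1.37118041e-03  2.85707686e+00] 0.02934618996454752 [-1.56316793 -0.88497581 -4.5990316 ] [-0.15295902  0.03208721  0.02194134]
scene 337 223
side 385 178
```

View pics/held.png

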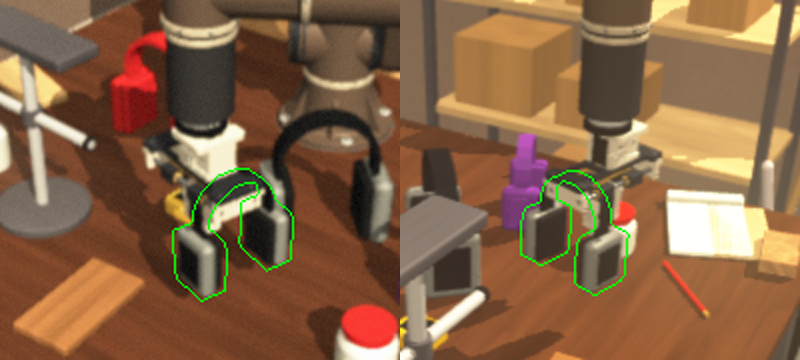

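The muffs are held upright and match the model contour in both views. Next I'll carry them to just off the bar's +y end.

Request:
drive_tool --rows '[[[0.03, -0.08, -0.02], 0.08, 0], [[0.03, -0.16, -0.04], 0.16, 0], [[0.03, -0.24, -0.057], 0.24, 0], [[0.03, -0.32, -0.057], 0.32, 0], [[0.03, -0.4, -0.057], 0.4, 0], [[0.03, -0.46, -0.057], 0.48, 0], [[0.03, -0.493, -0.057], 0.54, 0], [[0.03, -0.493, -0.057], 0.563, 0], [[0.03, -0.493, -0.057], 0.563, 0], [[0.03, -0.493, -0.057], 0.563, 0]]'

```text
t: 10.75
eef_pos: [0.6706, 0.0283, 0.1777]
ee_rot: [-1.571, -0.001, -2.543]
force: [0.3, -0.4, -2.7]
width: 0.0299
```

```bash
cat > show.py <<'E'
from h import *
import sys
L=np.array([.6033,-.249,-.0545])
s=get_state();print(s["eef_pos"],s["ee_rot"],s["width"],s["force"],s["moment"])
yw=s["ee_rot"][2]-np.pi;ims=[]
p=np.r_[s["eef_pos"][:2]-.057*np.array([np.cos(yw),np.sin(yw)]),yw,s["eef_pos"][2]-.1144]
for n in("scene","side"):
    f=grab_frame(n);im=f["img"].copy()
    for q,x,c in((MUFFS,p,(0,255,0)),(LAMP,L,(255,255,0))):
        cs,_=cv2.findContours(render(f,pose(q,x)).astype(np.uint8),0,1);cv2.drawContours(im,cs,-1,c,1)
    u,v=proj(f,[L.tolist()[:2]+[.24]])[0].astype(int);u+=40 if n=="scene" else 10
    ims.append(cv2.resize(im[max(v-90,0):][:180,max(u-100,0):][:,:200],(400,360),interpolation=2))
cv2.imwrite(sys.argv[1],np.hstack(ims))
d=p[:2]-L[:2];c,sn=np.cos(L[2]),np.sin(L[2]);print("crown in bar",c*d[0]+sn*d[1],-sn*d[0]+c*d[1],p[3]+.168-.2)
E
python3 show.py pics/pre.png
```

```text
[0.67063255 0.02830401 0.17765933] [-1.57138074e+00 -1.29574866e-03 -2.54299636e+00] 0.029919078897490816 [ 0.29772306 -0.39882028 -2.71385159] [-0.01294479 -0.04087583 -0.00659597]
crown in bar 0.006857237788527367 0.2459241317829732 0.03125933107483428
```

View pics/pre.png

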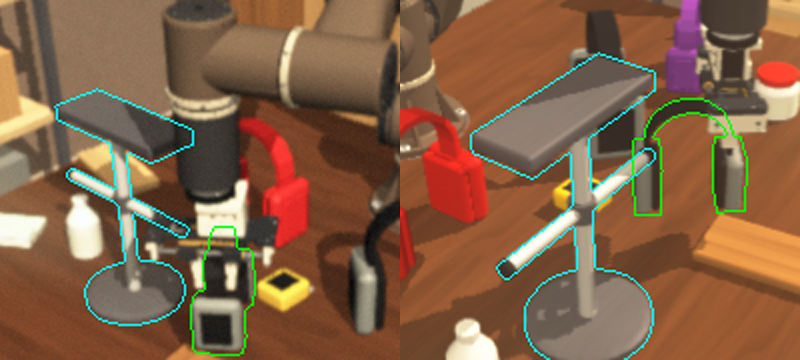

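Request:
drive_tool --rows '[[[-0.004, -0.06, 0], 0, 0], [[-0.008, -0.13, 0], 0, 0], [[-0.012, -0.2, 0], 0, 0], [[-0.014, -0.25, 0], 0, 0], [[-0.014, -0.25, 0], 0, 0]]'

```text
t: 11.35
eef_pos: [0.6665, -0.0488, 0.1785]
ee_rot: [-1.571, -0.0, -2.544]
force: [0.5, 0.5, -3.4]
width: 0.0298
```

```bash
python3 show.py pics/mid.png
```

```text
[ 0.66649883 -0.04878706  0.17853447] [-1.57073462e+00 -3.95789488e-04 -2.54379530e+00] 0.029802652404079946 [ 0.46372386  0.45755853 -3.44468269] [ 0.11989044 -0.04120293 -0.05150195]
crown in bar 0.006901384145811016 0.1687585187210706 0.032134472202690056
```

View pics/mid.png

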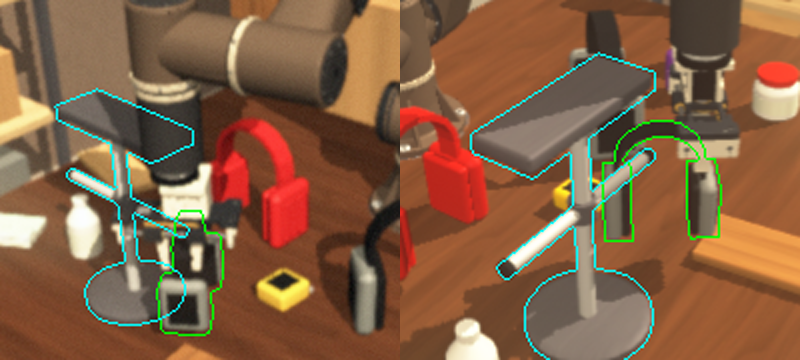

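Request:
drive_tool --rows '[[[-0.003, -0.05, 0], 0, 0], [[-0.006, -0.09, 0], 0, 0], [[-0.006, -0.113, 0], 0, 0], [[-0.006, -0.113, 0], 0, 0]]'

```text
t: 11.85
eef_pos: [0.6649, -0.0817, 0.1785]
ee_rot: [-1.571, -0.0, -2.543]
force: [-0.1, 0.3, -3.2]
width: 0.0293
```

Request:
drive_tool --rows '[[[0, 0, -0.02], 0, 0], [[0, 0, -0.035], 0, 0], [[0, 0, -0.045], 0, 0], [[0, 0, -0.052], 0, 0], [[0, 0, -0.052], 0, 0]]'

```text
t: 12.35
eef_pos: [0.6648, -0.0804, 0.1624]
ee_rot: [-1.571, -0.001, -2.541]
force: [-0.3, -1.0, -3.0]
width: 0.0293
```

Request:
drive_tool --rows '[[[0, -0.003, -0.005], 0, 0], [[0, -0.003, -0.01], 0, 0], [[0, -0.003, -0.01], 0, 0]]'

```text
t: 12.65
eef_pos: [0.6652, -0.0816, 0.1604]
ee_rot: [-1.57, 0.0, -2.541]
force: [0.1, 0.2, -0.3]
width: 0.0294
```

```bash
python3 show.py pics/low.png
```

```text
[ 0.66524237 -0.08162623  0.16039862] [-1.57019451e+00  3.47937255e-04 -2.54146460e+00] 0.029399921792519525 [ 0.07404021  0.17016302 -0.31488862] [-0.09357286  0.1809306  -0.07720452]
crown in bar 0.007516401712595603 0.13579418292914255 0.013998623477758904
```

View pics/low.png

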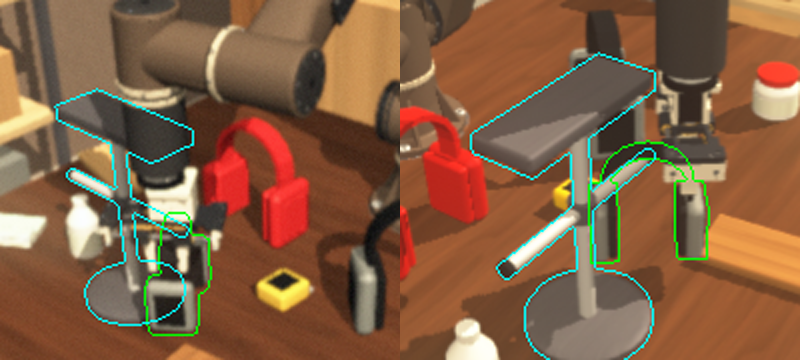

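Request:
drive_tool --rows '[[[0, 0, 0], 0, 0.45], [[0, 0, 0], 0, 0.6], [[0, 0, 0], 0, 0.75], [[0, 0, 0], 0, 0.75], [[0, 0, 0], 0, 0.75], [[0, 0, 0], 0, 0.75]]' --newtons 10

```text
t: 13.35
eef_pos: [0.665, -0.0815, 0.16]
ee_rot: [-1.571, -0.0, -2.542]
force: [0.0, -0.4, -0.4]
width: 0.0649
```

Request:
drive_tool --rows '[[[0, 0, 0.04], 0, 0.75], [[0, 0, 0.1], 0, 0.75], [[0, 0, 0.2], 0, 0.75], [[0, 0, 0.3], 0, 0.75], [[0.1, 0.15, 0.45], 0, 0.75], [[0.1, 0.3, 0.55], 0, 0.75], [[0.1, 0.45, 0.55], 0, 0.75], [[0.1, 0.6, 0.55], 0, 0.75], [[0.1, 0.7, 0.55], 0, 0.75], [[0.1, 0.7, 0.55], 0, 0.75], [[0.1, 0.7, 0.55], 0, 0.75]]'

```text
t: 14.45
eef_pos: [0.6948, 0.1297, 0.3256]
ee_rot: [-1.571, 0.0, -2.54]
force: [-0.4, -0.6, -0.0]
width: 0.0657
```

Run:
```python
from h import *
L=np.array([.6033,-.249,-.0545]);ims=[];vs=[]
s=get_state();print(s["eef_pos"],s["force"])
p0=np.array([.6187,-.1146,.6,.042])
for n in("scene","side"):
    T=0
    for _ in range(5):
        f=grab_frame(n);m=render(f,pose(MUFFS,p0))
        rs=[r for r in regions_of(f,"muffs") if iou(r["pixels"],m)>.15]
        if rs: vs.append((f,rs[0]["pixels"]));break
    im=f["img"].copy();cs,_=cv2.findContours(m.astype(np.uint8),0,1);cv2.drawContours(im,cs,-1,(0,255,0),1)
    u,v=proj(f,[[.61,-.18,.2]])[0].astype(int)
    ims.append(cv2.resize(im[max(v-90,0):][:180,max(u-100,0):][:,:200],(400,360),interpolation=2))
cv2.imwrite("pics/hung.png",np.hstack(ims));print(len(vs))
```

```text
[0.69484672 0.12966376 0.32561067] [-0.44799018 -0.55797765 -0.02259672]
2
```

View pics/hung.png

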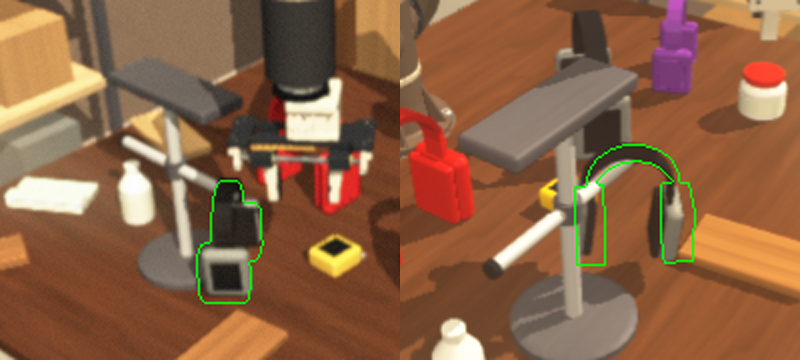

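Request:
drive_tool --rows '[[[0, 0.2, 0], 0, 0.75], [[0, 0.3, 0], 0, 0.75], [[0, 0.3, 0], 0, 0.75], [[0, 0.3, 0], 0, 0.75], [[0, 0.3, 0], 0, 0.75], [[0, 0.3, 0], 0, 0.75], [[0, 0.3, 0], 0, 0.75], [[0, 0.3, 0], 0, 0.75], [[0, 0.3, 0], 0, 0.75], [[0, 0.3, 0], 0, 0.75], [[0, 0.3, 0], 0, 0.75], [[0, 0.3, 0], 0, 0.75]]'

```text
t: 15.85
eef_pos: [0.695, 0.2185, 0.3249]
ee_rot: [-1.571, -0.0, -2.542]
force: [0.3, -0.3, -0.8]
width: 0.0655
```

```bash
cat > fin.py <<'E'
from h import *
import sys
L=np.array([.6033,-.249,-.0545])
Rl=Ro.from_euler("z",L[2]).as_matrix();B=np.r_[L[:2],.2]
def parts(p): # crown in bar frame, lamp-relative roll,pitch,yaw
    R=Rl@Ro.from_euler("xyz",p[3:6]).as_matrix();c=B+Rl@p[:3]
    return [(q-[0,0,.168])@R.T+c for q in MUFFS]
x0=np.array([.004,.135,.011,0,0,.65]);vs=[]
for n in("scene","side"):
    for _ in range(6):
        f=grab_frame(n);m=render(f,parts(x0))
        rs=[r for r in regions_of(f,"muffs") if iou(r["pixels"],m)>.15]
        if rs: vs.append((f,rs[0]["pixels"]));break
lm=[render(f,pose(LAMP,L)) for f,_ in vs]
def cost(p):
    c=10*max(0,abs(p[2]-.011)-.005)
    for f,m in vs:
        c+=1-iou(render(f,parts(p)),m)
    return c
best=min((minimize(cost,x0,method="Nelder-Mead",options=dict(initial_simplex=np.vstack([x0,x0+s*np.diag([.01,.01,.002,.15,.15,.2])]),xatol=3e-4,fatol=1e-4,maxiter=600)) for s in(1,-1)),key=lambda r:r.fun)
print(len(vs),best.x.round(4),best.fun);ims=[]
for f,_ in vs:
    im=f["img"].copy();cs,_=cv2.findContours(render(f,parts(best.x)).astype(np.uint8),0,1);cv2.drawContours(im,cs,-1,(0,255,0),1)
    u,v=proj(f,[[.61,-.14,.15]])[0].astype(int)
    ims.append(cv2.resize(im[max(v-70,0):][:140,max(u-78,0):][:,:156],(400,360),interpolation=2))
cv2.imwrite(sys.argv[1],np.hstack(ims))
E
python3 fin.py pics/f1.png
```

```text
2 [ 0.0009  0.1329  0.0107 -0.0357  0.0329  0.7114] 0.5140679140679141
```

View pics/f1.png

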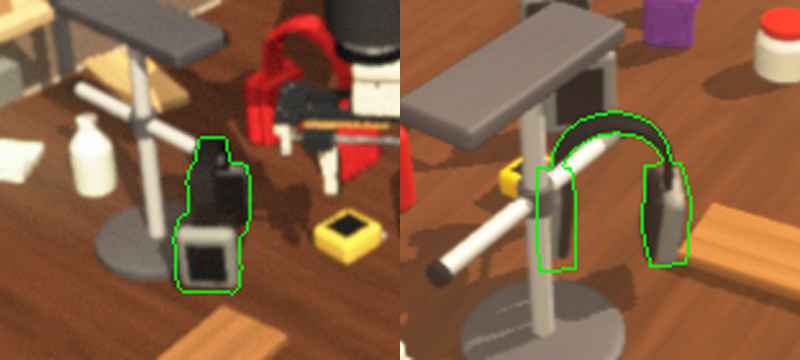

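```bash
sed -i 's/c+=1-iou(render(f,parts(p)),m)/k=~LM[id(f)]; c+=1-iou(render(f,parts(p))\&k,m\&k)/; s/^lm=.*/LM={id(f):cv2.dilate(render(f,pose(LAMP,L)).astype(np.uint8),np.ones((3,3)))>0 for f,_ in vs}/' fin.py
cat >> fin.py <<'E'
for yw in np.arange(.45,.96,.05):
    r=minimize(lambda p:cost(np.r_[p,yw]),best.x[:5],method="Nelder-Mead",options=dict(initial_simplex=np.vstack([best.x[:5],best.x[:5]+np.diag([.01,.01,.002,.1,.1])]),xatol=3e-4,fatol=1e-4,maxiter=300))
    print(yw.round(2),round(r.fun,4),r.x.round(3),[round(iou(render(f,parts(np.r_[r.x,yw]))&~LM[id(f)],m&~LM[id(f)]),3) for f,m in vs])
from h import view
l=fit([view("side","lamp",284,243,40)],LAMP,L,[-.1,0]);print("lamp side",l.x,l.fun)
l=fit([view("scene","lamp",253,175,40)],LAMP,L,[-.1,0]);print("lamp scene",l.x,l.fun)
E
python3 fin.py pics/f2.png
```

```text
2 [ 0.0046  0.135   0.0118 -0.041   0.0797  0.6387] 0.301267457040866
0.45 0.5496 [ 0.006  0.137  0.012 -0.029  0.093] [np.float64(0.661), np.float64(0.789)]
0.5 0.4708 [ 0.005  0.135  0.012 -0.024  0.079] [np.float64(0.702), np.float64(0.827)]
0.55 0.3867 [ 0.006  0.136  0.013 -0.031  0.093] [np.float64(0.753), np.float64(0.86)]
0.6 0.3345 [ 0.006  0.136  0.013 -0.04   0.086] [np.float64(0.801), np.float64(0.865)]
0.65 0.3013 [ 0.005  0.135  0.013 -0.046  0.084] [np.float64(0.845), np.float64(0.854)]
0.7 0.3337 [ 0.004  0.134  0.013 -0.03   0.092] [np.float64(0.845), np.float64(0.821)]
0.75 0.3957 [0.004 0.135 0.013 0.008 0.107] [np.float64(0.804), np.float64(0.8)]
0.8 0.4663 [0.003 0.136 0.011 0.02  0.109] [np.float64(0.763), np.float64(0.771)]
0.85 0.5494 [0.003 0.137 0.011 0.011 0.122] [np.float64(0.715), np.float64(0.736)]
0.9 0.6329 [-0.     0.134  0.012 -0.023  0.09 ] [np.float64(0.671), np.float64(0.696)]
0.95 0.7137 [ 0.001  0.133  0.013 -0.004  0.095] [np.float64(0.627), np.float64(0.659)]
lamp side [ 0.60297531 -0.24828505 -0.03846237] 0.1449803293020545
lamp scene [ 0.60271689 -0.2512943  -0.08263623] 0.27583262169086253
```

Request:
drive_tool --rows '[[[0, 0, 0], 0, 0.75], [[0, 0, 0], 0, 0.75], [[0, 0, 0], 0, 0.75], [[0, 0, 0], 0, 0.75], [[0, 0, 0], 0, 0.75], [[0, 0, 0], 0, 0.75], [[0, 0, 0], 0, 0.75], [[0, 0, 0], 0, 0.75], [[0, 0, 0], 0, 0.75], [[0, 0, 0], 0, 0.75], [[0, 0, 0], 0, 0.75], [[0, 0, 0], 0, 0.75]]'

```text
t: 17.75
eef_pos: [0.695, 0.2185, 0.325]
ee_rot: [-1.571, 0.0, -2.542]
force: [0.5, -0.1, 0.5]
width: 0.0656
```

Run:
```python
from h import *
G=[]
for i in range(10):
    f=grab_frame("side");u,v=proj(f,[[.61,-.14,.13]])[0].astype(int)
    G.append(cv2.GaussianBlur(cv2.cvtColor(f["img"],6)[v-45:v+45,u-45:u+45].astype(np.float32),(0,0),1))
print([tuple(np.round(cv2.phaseCorrelate(G[0],g)[0],3)) for g in G[1:]],[round(float(abs(g-G[0]).max()),1) for g in G[1:]])
print(get_state()["t"]);job_done()
```

```text
[(np.float64(0.0), np.float64(0.008)), (np.float64(-0.001), np.float64(-0.007)), (np.float64(0.004), np.float64(-0.002)), (np.float64(0.004), np.float64(0.0)), (np.float64(0.003), np.float64(-0.006)), (np.float64(-0.005), np.float64(-0.005)), (np.float64(-0.007), np.float64(-0.006)), (np.float64(0.003), np.float64(-0.006)), (np.float64(-0.001), np.float64(-0.011))] [0.6, 0.7, 0.8, 0.7, 0.7, 0.7, 0.6, 0.7, 0.8]
18.25
the job is handed in; nothing more can be done
```

The small black and grey ear defenders now hang by their headband on the lamp's cross-bar, on its +y side. They are released, and I handed the job in at about 18 s.

I gripped the far side of the headband with the gripper upright. The muffs went over the bar's free end at an angle, so the gripper stayed clear of the lamp head.

| Last check | Measured | Limit |
|---|---|---|
| Crown sideways from bar | about 5 mm | 25 mm |
| Crown along bar from post | about 135 mm | 25–145 mm |
| Crown above bar axis | about 12–13 mm | 4–18 mm |
| Tilt from upright | about 0.1 rad | 0.35 rad |
| Cup line off square to bar | about 0.65 rad | 0.8 rad |

- **At rest:** ten frames over half a second showed no motion, with shifts under 0.02 pixel.
- **Robot clear:** the arm ended about 0.3 m away. No contact with the lamp showed in the wrist force.
- **Bystanders:** I kept the path clear of the tub, tape measure, glue bottle and board. I did not measure them again afterwards.
- **Disagreements:** the muffs' angle came out at 0.71 rad in the first fit. It was 0.64–0.65 rad once I masked out the lamp, which hides part of them. The lamp's own yaw differed by about 0.04 rad between the two cameras. Both stay within the limit, but the angle and the 135 mm position are the tightest margins.

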